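Complete a roller bearing and hold the plunger gauge on its high-point mark

TASK

Fit a spare roller from the tray into each of the two empty cage pockets of the big roller bearing, fully home, leaving the seated rollers in their pockets and the third spare in the tray. Then take the digital plunger gauge from its wooden stand and hold it upright, display towards the front edge of the bench (the robot's side), with the plunger's tip inside the etched circle on the inner ring's top face and lightly pressed, about 3 mm in and never to its stop. Leave the other tools where they lie, and finish while still holding the gauge there.

Things in the scene. Friction and masses are not known exactly. Their poses are not given: they have to be found in the camera images.
- bearing: Cylindrical roller bearing lying flat on the bench, fixed: 118 mm across, 34 mm high. Origin: centre of its underside. From the middle: bore radius 14, steel inner ring radius 14 to 28, brass cage radius 28 to 48 with 7 pockets open at the top, steel outer ring radius 48 to 59 mm. Ring faces at z = 0.034; the cage bars end 2.5 mm below them.
- mark (a point): Centre of the etched dark circle, 10 mm across with a dot in the middle, on the level top face (z = 0.034) of the bearing's inner ring, 21 mm from the bearing's axis.
- pocket_0 (a point): Cage pocket 0 of 0 to 6 (evenly spaced on a circle of 38 mm radius): the point where the centre of a roller that is fully home lies, 18 mm above the bench. Pocket 20 mm square in plan, upright, floor at z = 0.004, mouth at z = 0.034. Five of the 7 pockets hold a roller, two are empty; which two differs each time.
- pocket_1 (a point): Cage pocket 1 of 0 to 6 (evenly spaced on a circle of 38 mm radius): the point where the centre of a roller that is fully home lies, 18 mm above the bench. Pocket 20 mm square in plan, upright, floor at z = 0.004, mouth at z = 0.034. Five of the 7 pockets hold a roller, two are empty; which two differs each time.
- pocket_2 (a point): Cage pocket 2 of 0 to 6 (evenly spaced on a circle of 38 mm radius): the point where the centre of a roller that is fully home lies, 18 mm above the bench. Pocket 20 mm square in plan, upright, floor at z = 0.004, mouth at z = 0.034. Five of the 7 pockets hold a roller, two are empty; which two differs each time.
- pocket_3 (a point): Cage pocket 3 of 0 to 6 (evenly spaced on a circle of 38 mm radius): the point where the centre of a roller that is fully home lies, 18 mm above the bench. Pocket 20 mm square in plan, upright, floor at z = 0.004, mouth at z = 0.034. Five of the 7 pockets hold a roller, two are empty; which two differs each time.
- pocket_4 (a point): Cage pocket 4 of 0 to 6 (evenly spaced on a circle of 38 mm radius): the point where the centre of a roller that is fully home lies, 18 mm above the bench. Pocket 20 mm square in plan, upright, floor at z = 0.004, mouth at z = 0.034. Five of the 7 pockets hold a roller, two are empty; which two differs each time.
- pocket_5 (a point): Cage pocket 5 of 0 to 6 (evenly spaced on a circle of 38 mm radius): the point where the centre of a roller that is fully home lies, 18 mm above the bench. Pocket 20 mm square in plan, upright, floor at z = 0.004, mouth at z = 0.034. Five of the 7 pockets hold a roller, two are empty; which two differs each time.
- pocket_6 (a point): Cage pocket 6 of 0 to 6 (evenly spaced on a circle of 38 mm radius): the point where the centre of a roller that is fully home lies, 18 mm above the bench. Pocket 20 mm square in plan, upright, floor at z = 0.004, mouth at z = 0.034. Five of the 7 pockets hold a roller, two are empty; which two differs each time.
- roller_0: Steel roller already in one of the bearing's pockets: upright cylinder 18 mm in diameter, 28 mm long, origin at its centre, z along its axis; its top is 2 mm below the ring faces.
- roller_1: Steel roller already in one of the bearing's pockets: upright cylinder 18 mm in diameter, 28 mm long, origin at its centre, z along its axis; its top is 2 mm below the ring faces.
- roller_2: Steel roller already in one of the bearing's pockets: upright cylinder 18 mm in diameter, 28 mm long, origin at its centre, z along its axis; its top is 2 mm below the ring faces.
- roller_3: Steel roller already in one of the bearing's pockets: upright cylinder 18 mm in diameter, 28 mm long, origin at its centre, z along its axis; its top is 2 mm below the ring faces.
- roller_4: Steel roller already in one of the bearing's pockets: upright cylinder 18 mm in diameter, 28 mm long, origin at its centre, z along its axis; its top is 2 mm below the ring faces.
- spare_0: Spare steel roller 0 of 0 to 2, like the seated ones (18 mm diameter, 28 mm long, 50 g, ends chamfered 2 mm), upright in a row in this order, about 37 mm apart, along a fixed grey tray (80 x 130 mm, rim 10 mm, floor 3 mm) left or right of the bearing; top at z = 0.031. Origin at its centre, z along its axis. Let go 10 mm down a pocket, it slides home.
- spare_1: Spare steel roller 1 of 0 to 2, like the seated ones (18 mm diameter, 28 mm long, 50 g, ends chamfered 2 mm), upright in a row in this order, about 37 mm apart, along a fixed grey tray (80 x 130 mm, rim 10 mm, floor 3 mm) left or right of the bearing; top at z = 0.031. Origin at its centre, z along its axis. Let go 10 mm down a pocket, it slides home.
- spare_2: Spare steel roller 2 of 0 to 2, like the seated ones (18 mm diameter, 28 mm long, 50 g, ends chamfered 2 mm), upright in a row in this order, about 37 mm apart, along a fixed grey tray (80 x 130 mm, rim 10 mm, floor 3 mm) left or right of the bearing; top at z = 0.031. Origin at its centre, z along its axis. Let go 10 mm down a pocket, it slides home.
- gauge: Hand-held digital plunger gauge, 165 g, upright in a fixed wooden block on the other side of the bearing from the tray. Black housing 24 thick (x), 44 wide (y), 58 mm high, flat sides (grip across the 44 mm); origin: centre of the housing's underside, resting on the block's top, z = 0.048. Round display on its -x side, 3 mm proud. A cap on top moves with the plunger, 10 mm high at rest.
- gauge_tip (a point): Ball tip of the gauge's plunger, on the gauge's z axis, 42 mm below its origin when the plunger is out: an 8 mm stem reaches 20 mm below the housing, the 5 mm plunger 22 mm further. In the block (56 x 76 x 48 mm) the stem stands in a 14 mm hole; three contact points 9 mm high stand on the block in front of the display.
- plunger (a joint): How far the gauge's plunger is pushed in, m: 0 = fully out, 0.010 = hard stop. Its spring pushes back with 2.1 N at 0, rising by 0.3 N per mm (3 N at 3 mm).
- front (a point): Fixed point on the bench top, always in front of the bearing (nearer the robot), with the world's directions: its x points straight away from the robot, y left, z up. The display faces the front edge when it looks along -x.
- plug_gauge: Loose plug gauge with black hexagon handle, 19 x 108 x 17 mm, lying in front of the bearing to the right (bystander).
- feeler_gauge: Loose folded feeler gauge, 14 x 95 x 13 mm, left of the middle at the front (bystander).
- micrometer: Loose micrometer with green frame, 40 x 129 x 16 mm, behind the bearing (bystander).

How it is judged:
On the way, in this order (a step that is already met when the one before it is completed fails the run):
1. every pocket of the bearing holds a roller, fully home (distance between any of roller_0, roller_1, roller_2, roller_3, roller_4, spare_0, spare_1, spare_2 and pocket_0 below 0.004 m and distance between any of roller_0, roller_1, roller_2, roller_3, roller_4, spare_0, spare_1, spare_2 and pocket_1 below 0.004 m and distance between any of roller_0, roller_1, roller_2, roller_3, roller_4, spare_0, spare_1, spare_2 and pocket_2 below 0.004 m and distance between any of roller_0, roller_1, roller_2, roller_3, roller_4, spare_0, spare_1, spare_2 and pocket_3 below 0.004 m and distance between any of roller_0, roller_1, roller_2, roller_3, roller_4, spare_0, spare_1, spare_2 and pocket_4 below 0.004 m and distance between any of roller_0, roller_1, roller_2, roller_3, roller_4, spare_0, spare_1, spare_2 and pocket_5 below 0.004 m and distance between any of roller_0, roller_1, roller_2, roller_3, roller_4, spare_0, spare_1, spare_2 and pocket_6 below 0.004 m), for 0.2 s.
2. the gauge is held on the mark, upright, display to the front, plunger pressed in 1.5 to 5 mm (horizontal distance between gauge_tip and mark below 0.005 m and value of joint plunger between 0.0015 and 0.005 m and contact force between gauge and bearing between 1 and 8 N and angle between gauge's own z axis and vertical below 0.09 rad and angle between the x axis of gauge and the x axis of front, either way round below 0.35 rad and x of front in the frame of gauge below 0 m and contact force between the fingers and gauge above 1 N), for 0.3 s.
At the end, for the whole second after the job is handed in: All seven pockets hold a seated roller (within 4 mm), one spare is down in the tray (moved under 60 mm); the gripper holds the gauge upright within 5 deg, display to the front edge within 20 deg, tip within 5 mm of the mark's centre, plunger in 1.5 to 5 mm, pressing on the bearing with 1 to 8 N (all of step 1 and all of step 2 and ((distance of spare_0 from where it was at the start of the episode below 0.06 m and height (world z) of spare_0 below 0.03 m) or (distance of spare_1 from where it was at the start of the episode below 0.06 m and height (world z) of spare_1 below 0.03 m) or (distance of spare_2 from where it was at the start of the episode below 0.06 m and height (world z) of spare_2 below 0.03 m))); the arm keeps its last pose, push and grip.
It fails at once if a roller that was already seated is pulled out of its pocket (distance of any of roller_0, roller_1, roller_2, roller_3, roller_4 from where it was at the start of the episode above 0.012 m).
It fails at once if the plunger is pushed to its stop (value of joint plunger above 0.0095 m).
It fails at once if the gauge is tipped over or dropped (angle between gauge's own z axis and vertical above 0.6 rad).
It fails at once if a bystanding tool is moved by more than 20 mm (distance of any of plug_gauge, feeler_gauge, micrometer from where it was at the start of the episode above 0.02 m).
It also fails if it takes over 64 s, if anything falls off the work surface, if the arm or the gripper's body presses on something with over 40 N, if the wrist force passes 120 N, or if a joint passes its speed limit or range.

ROBOT

A 6-joint arm with a two-finger parallel gripper is mounted at the origin on a cart in front of the work surface, level with it; the furniture and walls round the work are solid. World frame = base frame: x ahead of the robot, y to its left, z up, the work surface at z = 0. Lengths are in m, angles in rad, forces in N, time in s.
With the tool pointing down it reaches from about 0.3 to 0.875 m from the base axis. Payload 6.4 kg.
Tool frame: the origin (TCP) lies at the centre of the arm's flange, where the gripper is bolted on; the fingertips stand 166 mm ahead of it and the grasp point (between the pads) lies 147 mm ahead of it; z points along the fingers, y is the line along which they close (so a half turn about z gives the same grasp; the last joint's range is limited). The gripper opens to 88 mm and grips with 3 to 60 N. Pads are 18 mm wide; open, the fingers measure 123 mm over their backs; the gripper's body (75 mm by 187 mm) begins 45 mm behind the grasp point.
Start: joints at [1.118, 0.181, 1.607, -0, 1.354, -0.206], TCP at [0.14, 0.558, 0.405] pointing down, gripper open.
Joint ranges: [-2.99, 2.99], [-0.89, 2.07], [0.3, 2.58], [-1.14, 4.28], [0, 2.63], [-3.12, 3.12]. Speed limits (rad/s): [2.57, 2.57, 3.01, 3.14, 3.14, 3.14].

INTERFACE

Orientations are given as [roll, pitch, yaw] about the fixed x, y, z axes, in that order (R = Rz(yaw) Ry(pitch) Rx(roll)).
In Python, from cell import bot gives the robot as it stands.
- The arm moves only by the shell command python3 -m crank 'ROWS' [FORCE]. ROWS is JSON, a list of rows, each an object of numbers: "gripper": the opening, from -1 (shut) to 1 (fully open); "tx", "ty", "tz": the shift along the tool's x, y, z as a fraction of full scale; "yaw": the turn about the tool's z as a fraction of full scale. A call has 1 to 12 rows; each row shifts and turns the commanded pose from where the row before left it, along the tool's axes as they then stand; what a row does not reach is not made up. Full scale, the value 1, is 500 mm for a shift and 90 degrees for a turn. A row lasts 1/10 s, in which the tool goes at most 50 mm and 8.59 degrees, less where a joint would pass 70% of its speed; a pose out of reach is approached as far as the arm can. A call with a number of a shift or a turn outside -1 to 1 is refused whole. A call with a gripper value outside its range is refused whole. The fingers move at their own pace and stop on an object; FORCE is the grip in N (left out, the last holds). Time passes only in rows, so rows that do not move let the fingers close. It gives the time, the measured TCP pose, the force, the opening and the grip force at its end, in the units of the state.
- bot.sense(): the state, without advancing time (a new reading comes with each control period).
- bot.get_image(name): name is "side" or "top" or "wrist"; returns the picture (420x560x3 uint8, blue, green, red); there is no depth.
- bot.camera_params(name): a dict with "camera_matrix" (3x3 intrinsics, pixels), "dist_coeffs" ([k1, k2, p1, p2, k3] as OpenCV has them; the pictures are not rectified), "eye" and "rotation" of the camera in the world. Camera axes: x right, y up, looking along -z (the intrinsics and any distortion apply to the point x, -y, -z); pixel columns grow to the right and rows downward; lengths in m; the calibration is good to about 2 mm. A picture is of the moment at which its call begins: read the wrist's pose just before it. camera_params takes no time and is no camera call; for the wrist camera it gives the pose at the moment of the call.
- bot.job_done(): hands the job in; it is judged then, once.
Trained networks look in the newest picture that a camera, given by its name, has taken for a name from the list of things; names that differ only in an ending like _2 or _b are one class to them, and where a whole thing is asked for, a point or a joint stands for the part that bears it (a point fixed in the world has none). Each returns a list of dicts, best first, with "p" (0 to 1); they miss things now and then, are a little off and sometimes report something else, mostly with a low value. They report only what shows in the picture. A call takes as long as a camera call.
- bot.recognise(camera, name): "at" ([x, y, z] in m, in world coordinates, good to about 4 mm: the middle of the surface that is visible of it).
- bot.outline_of(camera, name): "pixels" (420x560 bool, what is visible of it).
The state is a dict: "clock": time; "joints": joint angles; "qd": joint speeds; "joint_efforts": joint torques, N m; "tcp_pos": TCP position; "tool_rot": TCP orientation; "contact_force": force on the tool from outside, world axes, zero at the start; "ft_torque": the same for the moment, N m; "opening": opening from 0.0 (shut) to 1.0 (fully open); "gripper_force": force on a finger pad.
Only numpy, scipy, OpenCV 4.12 (cv2) and the standard library are available. Lean on these libraries where they do the work, as an engineer would, in place of code of your own. Each camera call takes 0.05 s, during which the arm holds its last target. There are 200 camera calls.

## Working session

There is one attempt and no reset: what is moved stays moved. The work goes in short steps, Python scripts to look and compute and a shell command to move; the robot and the scene stay as the last step left them, time stands still between calls to the robot, and variables do not carry over. Pictures are saved under pics/ and viewed, at most 15 in all, crops included, and the job is handed in when it is done.

```bash
ls; mkdir -p pics
python3 - <<'E'
from cell import bot
import cv2
s=bot.sense(); print(s)
for c in("top","side"):
    im=bot.get_image(c); cv2.imwrite(f"pics/{c}0.png",im)
    p=bot.camera_params(c); print(c,p)
    for n in["bearing","mark","spare_0","roller_0","gauge","pocket_0"]:
        print(n,[(round(d["p"],2),[round(float(v),4) for v in d["at"]]) for d in bot.recognise(c,n)])
E
```

```text
pics
{'clock': 0.0, 'joints': array([ 1.11771382e+00,  1.81492565e-01,  1.60800184e+00, -7.30610634e-06,
        1.35381438e+00, -2.06296006e-01]), 'qd': array([ 0.00204122, -0.00022064,  0.002611  ,  0.00114115,  0.00036413,
       -0.00187183]), 'joint_efforts': array([ 2.25691051e-04, -4.33894837e+01, -3.41831195e+01,  7.01651280e-02,
        3.88827408e-02, -9.29390308e-05]), 'tcp_pos': array([0.14033225, 0.55734562, 0.40384014]), 'tool_rot': array([-3.13991145e+00, -3.44544540e-04,  2.89480744e+00]), 'contact_force': array([ 0.13639472,  0.44311157, -0.29962522]), 'ft_torque': array([ 0.04281177,  0.04002923, -0.02157593]), 'gripper_force': 0.0, 'opening': 0.9977731930194835}
top {'camera_matrix': array([[527.61736794,   0.        , 283.1043289 ],
       [  0.        , 527.61736794, 219.37616298],
       [  0.        ,   0.        ,   1.        ]]), 'dist_coeffs': array([-0.19315501,  0.        ,  0.        ,  0.        ,  0.        ]), 'eye': array([0.35362945, 0.05036393, 1.26274669]), 'rotation': array([ 0.17228776,  0.00567621, -1.56196802])}
bearing [(0.63, [0.5074, 0.068, 
[... 351 characters left out ...]
 [0.5126, 0.0707, 0.0313])]
pocket_0 [(0.67, [0.5125, 0.0725, 0.0356])]
side {'camera_matrix': array([[418.69443261,   0.        , 275.79247272],
       [  0.        , 418.69443261, 206.95316289],
       [  0.        ,   0.        ,   1.        ]]), 'dist_coeffs': array([0.03441563, 0.        , 0.        , 0.        , 0.        ]), 'eye': array([ 0.37223387, -0.59371804,  0.584259  ]), 'rotation': array([ 0.91584964, -0.00658591, -0.28005339])}
bearing [(0.84, [0.5114, 0.0561, 0.032])]
mark [(0.7, [0.509, 0.0557, 0.0309]), (0.2, [0.4991, 0.2617, 0.0853])]
spare_0 []
roller_0 [(0.38, [0.546, 0.0755, 0.0301])]
gauge [(0.62, [0.4993, 0.2659, 0.0839])]
pocket_0 [(0.68, [0.5067, 0.0586, 0.0327])]
```

View pics/top0.png

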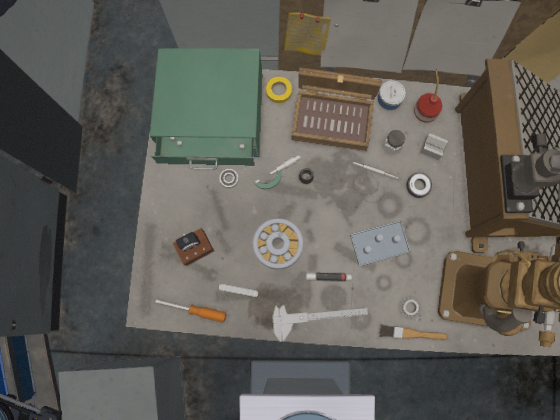

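View pics/side0.png

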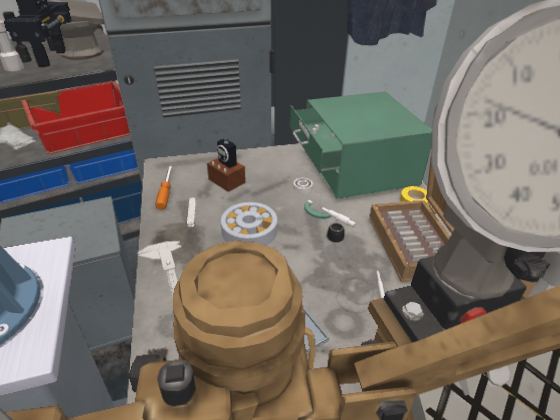

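The top view shows the bearing at (277,243), the tray with three spares on the right at (380,243), the gauge block on the left at (194,245), the plug gauge at (329,277) and the feeler gauge at (238,290). The side view has the gauge at (227,155) and the bearing at (249,222), and the tray is mostly hidden. I'll write the helpers and look from the wrist next.

```bash
cat > h.py <<'E'
import numpy as np, cv2
from scipy.spatial.transform import Rotation as R
from cell import bot
def cam(c):
    p=bot.camera_params(c); return dict(K=p["camera_matrix"],D=np.array(p["dist_coeffs"]),e=np.array(p["eye"]),R=R.from_euler("xyz",p["rotation"]).as_matrix())
F=np.diag([1.,-1,-1])
def proj(P,X):
    X=np.atleast_2d(X); v=(X-P["e"])@P["R"]@F
    return cv2.projectPoints(v.reshape(-1,1,3),np.zeros(3),np.zeros(3),P["K"],P["D"])[0].reshape(-1,2)
def ray(P,uv):
    u=cv2.undistortPoints(np.array(uv,float).reshape(-1,1,2),P["K"],P["D"]).reshape(-1,2)
    return np.c_[u,np.ones(len(u))]@F@P["R"].T
def onz(P,uv,z):
    d=ray(P,uv); return P["e"]+d*((z-P["e"][2])/d[:,2])[:,None]
def tri(Ps,uvs):
    A=np.zeros((3,3));b=np.zeros(3)
    for P,uv in zip(Ps,uvs):
        d=ray(P,[uv])[0]; d/=np.linalg.norm(d); M=np.eye(3)-np.outer(d,d); A+=M;b+=M@P["e"]
    return np.linalg.solve(A,b)
def plan(x,y,z,yaw):
    """turn needed first (fraction), then shift fractions in turned tool axes (x,y,z = TCP target)"""
    s=bot.sense(); y0=s["tool_rot"][2]; p=s["tcp_pos"]
    dy=(yaw-y0+np.pi)%(2*np.pi)-np.pi
    Rt=R.from_euler("xyz",[np.pi,0,yaw]).as_matrix()
    d=Rt.T@(np.array([x,y,z])-p)
    print("yaw",round(-dy/(np.pi/2),4),"deg",round(np.degrees(-dy),1),"then t",np.round(d/.5,4),"j6",round(s["joints"][5],2),"clock",s["clock"])
def rec(c,n,k=9): 
    return [(round(d["p"],2),np.round(d["at"],4)) for d in bot.recognise(c,n)[:k]]
E
python3 - <<'E'
from h import *
P=cam("wrist"); s=bot.sense(); Rt=R.from_euler("xyz",s["tool_rot"]).as_matrix()
print("cam in tool",Rt.T@(P["e"]-s["tcp_pos"]),(Rt.T@P["R"]).round(3),P["K"],P["D"])
plan(.45,.06,.40,np.pi); plan(.45,.06,.4,0)
E
```

```text
cam in tool [ 0.08142874 -0.00087723  0.0192018 ] [[ 0.002  0.95   0.311]
 [ 1.    -0.002 -0.   ]
 [ 0.     0.311 -0.95 ]] [[317.75115146   0.         285.0067976 ]
 [  0.         317.75115146 212.61064528]
 [  0.           0.           1.        ]] [-0.03004784  0.          0.          0.          0.        ]
yaw -0.1571 deg -14.1 then t [-0.6191 -0.9952  0.0095] j6 -0.21 clock 0.7
yaw 1.8429 deg 165.9 then t [0.6191 0.9952 0.0095] j6 -0.21 clock 0.7
```

```bash
python3 -m crank '[{"yaw":-0.0785},{"yaw":-0.0785},{"tx":-0.05,"ty":-0.08},{"tx":-0.05,"ty":-0.08},{"tx":-0.05,"ty":-0.08},{"tx":-0.05,"ty":-0.08},{"tx":-0.05,"ty":-0.08},{"tx":-0.05,"ty":-0.08},{"tx":-0.05,"ty":-0.08},{"tx":-0.05,"ty":-0.08},{"tx":-0.05,"ty":-0.08},{"tx":-0.05,"ty":-0.08}]'
python3 -m crank '[{"tx":-0.07,"ty":-0.07},{"tx":-0.05,"ty":-0.07,"tz":0.05},{"tz":0.05},{},{}]'
cat > look.py <<'E'
import sys,pickle
from h import *
tag=sys.argv[1]; P=cam("wrist"); im=bot.get_image("wrist")
cv2.imwrite(f"pics/{tag}.png",im); pickle.dump((P,im),open(f"pics/{tag}.pkl","wb"))
s=bot.sense(); print(s["tcp_pos"],s["tool_rot"],s["clock"])
for n in sys.argv[2:]: print(n,rec("wrist",n))
E
python3 look.py w1 bearing mark spare_0 roller_0 gauge pocket_0 gauge_tip
```

```text
[0.14044508 0.55759125 0.40474787] [ 3.14153423e+00 -2.09201125e-05  2.89481855e+00] 0.75
bearing []
mark []
spare_0 []
roller_0 []
gauge []
pocket_0 []
gauge_tip []invalid input
invalid input
```

View pics/w1.png

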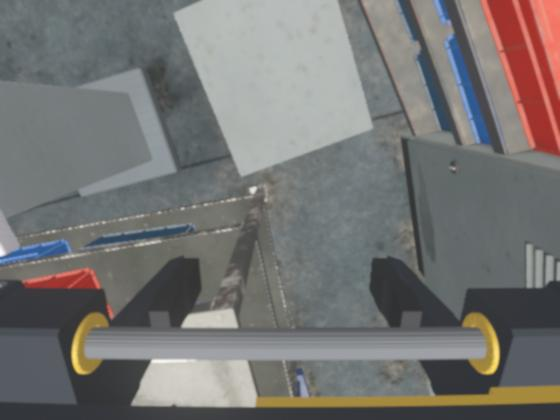

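The rows were refused, so every key is probably required in each one. The picture only shows the floor, with the fingers along the bottom at rows 260-400.

```bash
python3 -m crank '[{"gripper":1,"tx":0,"ty":0,"tz":0,"yaw":-0.0785},{"gripper":1,"tx":0,"ty":0,"tz":0,"yaw":-0.0785},{"gripper":1,"tx":-0.05,"ty":-0.08,"tz":0,"yaw":0},{"gripper":1,"tx":-0.05,"ty":-0.08,"tz":0,"yaw":0},{"gripper":1,"tx":-0.05,"ty":-0.08,"tz":0,"yaw":0},{"gripper":1,"tx":-0.05,"ty":-0.08,"tz":0,"yaw":0},{"gripper":1,"tx":-0.05,"ty":-0.08,"tz":0,"yaw":0},{"gripper":1,"tx":-0.05,"ty":-0.08,"tz":0,"yaw":0},{"gripper":1,"tx":-0.05,"ty":-0.08,"tz":0,"yaw":0},{"gripper":1,"tx":-0.05,"ty":-0.08,"tz":0,"yaw":0},{"gripper":1,"tx":-0.05,"ty":-0.08,"tz":0,"yaw":0},{"gripper":1,"tx":-0.05,"ty":-0.08,"tz":0,"yaw":0}]'
```

```text
clock: 2.3
tcp_pos: [0.391, 0.1558, 0.4051]
tool_rot: [3.141, 0.001, 3.141]
contact_force: [0.9, -0.2, 0.1]
opening: 0.999
gripper_force: 0.0
```

```bash
python3 -m crank '[{"gripper":1,"tx":-0.06,"ty":-0.07,"tz":0,"yaw":0},{"gripper":1,"tx":-0.06,"ty":-0.07,"tz":0.02,"yaw":0},{"gripper":1,"tx":0,"ty":-0.05,"tz":0.04,"yaw":0},{"gripper":1,"tx":0,"ty":0,"tz":0,"yaw":0},{"gripper":1,"tx":0,"ty":0,"tz":0,"yaw":0}]'
python3 look.py w1 bearing mark spare_0 roller_0 gauge pocket_0
```

```text
clock: 2.8
tcp_pos: [0.4502, 0.0624, 0.3745]
tool_rot: [3.141, -0.001, 3.14]
contact_force: [-0.2, 0.6, 0.4]
opening: 1.0
gripper_force: 0.0
[0.45026778 0.06299036 0.37512324] [3.14119208e+00 1.66487058e-04 3.14110955e+00] 2.85
bearing [(0.69, array([0.5082, 0.0698, 0.0354])), (0.51, array([0.4757, 0.0524, 0.0354]))]
mark [(0.92, array([0.5078, 0.0723, 0.0361]))]
spare_0 [(0.82, array([ 0.522 , -0.1639,  0.0272])), (0.8, array([ 0.52  , -0.2095,  0.0261])), (0.79, array([ 0.4888, -0.1383,  0.0244]))]
roller_0 [(0.82, array([0.4697, 0.0813, 0.0315])), (0.66, array([0.4793, 0.0539, 0.0351])), (0.54, array([0.523 , 0.1075, 0.0333])), (0.52, array([0.4934, 0.1061, 0.0341])), (0.44, array([0.5402, 0.0792, 0.0344]))]
gauge [(0.86, array([0.4993, 0.2707, 0.0954]))]
pocket_0 [(0.84, array([0.5106, 0.0735, 0.0326])), (0.22, array([ 0.4895, -0.1365,  0.0242]))]
```

View pics/w1.png

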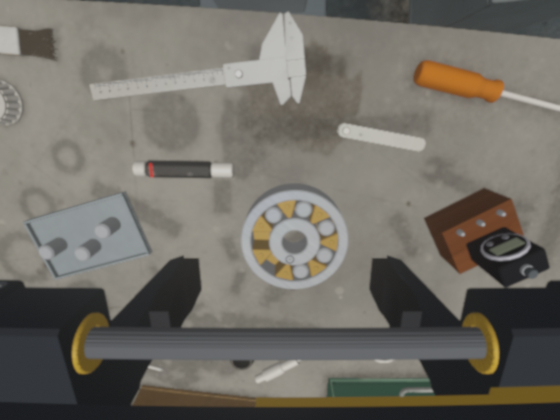

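w1 has the image's top as the bench front: the bearing is at (295,240) with its mark near (291,259), the spares at (47,252), (82,253) and (103,230), and the gauge at (508,250). I'll move in for a closer second view.

```bash
python3 -m crank '[{"gripper":1,"tx":-0.06,"ty":0,"tz":0.07,"yaw":0},{"gripper":1,"tx":-0.06,"ty":0,"tz":0.07,"yaw":0},{"gripper":1,"tx":-0.02,"ty":0,"tz":0.05,"yaw":0},{"gripper":1,"tx":0,"ty":0,"tz":0,"yaw":0},{"gripper":1,"tx":0,"ty":0,"tz":0,"yaw":0},{"gripper":1,"tx":0,"ty":0,"tz":0,"yaw":0}]'
python3 look.py w2 bearing mark roller_0
python3 - <<'E'
import cv2
im=cv2.imread("pics/w2.png"); cv2.imwrite("pics/w2c.png",cv2.resize(im[90:330,130:450],None,fx=2.5,fy=2.5,interpolation=cv2.INTER_CUBIC))
E
```

```text
clock: 3.75
tcp_pos: [0.5204, 0.0628, 0.2813]
tool_rot: [-3.141, 0.002, -3.141]
contact_force: [-0.1, 0.9, 0.2]
opening: 1.001
gripper_force: 0.0
[0.52049385 0.0627098  0.2815185 ] [-3.14130072e+00  2.69943258e-03 -3.14137872e+00] 3.8
bearing [(0.84, array([0.5048, 0.0689, 0.0339]))]
mark [(0.87, array([0.5066, 0.0699, 0.0365]))]
roller_0 [(0.82, array([0.5213, 0.1036, 0.0328])), (0.82, array([0.541 , 0.0769, 0.0309])), (0.73, array([0.4779, 0.0546, 0.0369])), (0.68, array([0.4949, 0.107 , 0.0333])), (0.57, array([0.4708, 0.0785, 0.0318])), (0.45, array([0.5067, 0.0661, 0.0341]))]
```

View pics/w2c.png

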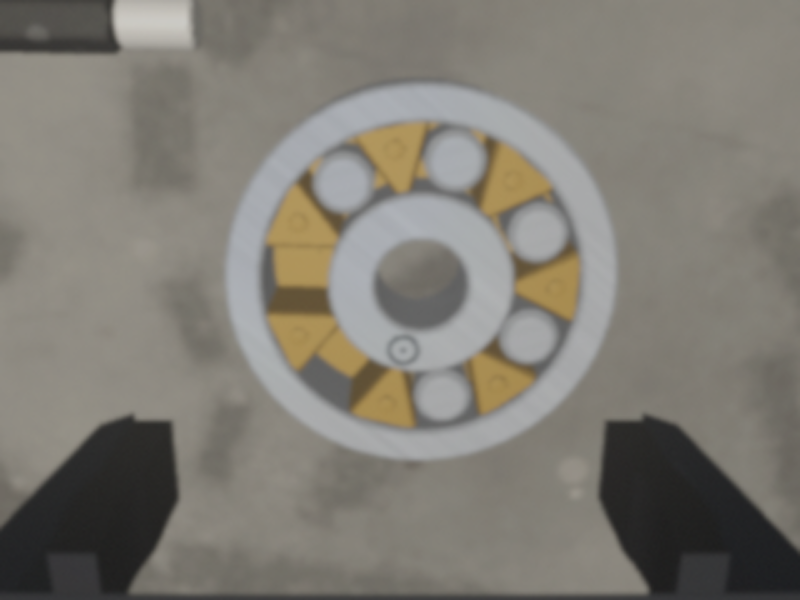

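w2c shows the two empty pockets at crop (303,280) and (345,365), and the mark at (403,349). The five seated rollers are at (343,182), (455,159), (538,233), (528,336) and (442,396).

```bash
cat > m1.py <<'E'
from h import *
import pickle
from scipy.optimize import least_squares
P1,_=pickle.load(open("pics/w1.pkl","rb")); P2,im=pickle.load(open("pics/w2.pkl","rb"))
c=lambda a:np.array(a,float)/2.5+[130,90]
rol=c([(343,182),(455,159),(538,233),(528,336),(442,396)]); mk=c([(403,349)])
print("mark tri",tri([P1,P2],[(291,259),mk[0]]),"mark on .034",onz(P2,mk,.034))
X=onz(P2,rol,.032); print(X)
ex=onz(P2,c([(226,268),(617,268),(415,80),(415,460)]),.034); print("ring diam",ex[1]-ex[0],ex[3]-ex[2],ex[:2].mean(0),ex[2:].mean(0))
f=lambda p:(X[:,:2]-p[:2]-.038*np.c_[np.cos(np.arctan2(*(X[:,:2]-p[:2]).T[::-1])),np.sin(np.arctan2(*(X[:,:2]-p[:2]).T[::-1]))]).ravel()
ce=least_squares(f,[.507,.065]).x
a=np.degrees(np.arctan2(X[:,1]-ce[1],X[:,0]-ce[0])); print("centre",ce,"angles",a, "mod",a%(360/7))
em=onz(P2,c([(303,275),(340,360)]),.02); print("empties approx",em, np.degrees(np.arctan2(em[:,1]-ce[1],em[:,0]-ce[0])))
# fingertip check
Tr=R.from_euler("xyz",[-3.1413,.0027,-3.14138]).as_matrix(); t=np.array([.52049,.06271,.28152])
print("tips",proj(P2,t+np.array([[.009,.044,.166],[.009,-.044,.166]])@Tr.T),"seen (200,262),(371,262)")
E
python3 m1.py
```

```text
mark tri [0.52716465 0.06767532 0.03555743] mark on .034 [[0.52776396 0.0668214  0.034     ]]
[[0.47667558 0.04904235 0.032     ]
 [0.46997143 0.08134269 0.032     ]
 [0.49165502 0.1065444  0.032     ]
 [0.52416816 0.10543773 0.032     ]
 [0.54447795 0.07934741 0.032     ]]
ring diam [-0.00026655  0.11650455  0.        ] [0.11823003 0.00151465 0.        ] [0.5019093 0.0721618 0.034    ] [0.50709616 0.07025991 0.034     ]
centre [0.50699273 0.07176898] angles [-143.14368384  165.50094266  113.79989545   62.97251501   11.42949042] mod [11.14203044 11.21522837 10.94275259 11.54394358 11.42949042]
empties approx [[0.50818126 0.0352488  0.02      ]
 [0.53714149 0.04648444 0.02      ]] [-88.1359984  -39.98519624]
tips [[372.24382985 258.83183468]
 [200.08599612 258.54390111]] seen (200,262),(371,262)
```

```bash
python3 -m crank '[{"gripper":1,"tx":0,"ty":-0.09,"tz":0,"yaw":0},{"gripper":1,"tx":0,"ty":-0.09,"tz":0,"yaw":0},{"gripper":1,"tx":0,"ty":-0.09,"tz":0,"yaw":0},{"gripper":1,"tx":0,"ty":-0.09,"tz":0,"yaw":0},{"gripper":1,"tx":0,"ty":-0.09,"tz":0,"yaw":0},{"gripper":1,"tx":0,"ty":0,"tz":0,"yaw":0},{"gripper":1,"tx":0,"ty":0,"tz":0,"yaw":0},{"gripper":1,"tx":0,"ty":0,"tz":0,"yaw":0}]'
python3 look.py w3 spare_0 roller_0
python3 - <<'E'
import cv2
im=cv2.imread("pics/w3.png"); cv2.imwrite("pics/w3c.png",cv2.resize(im[90:330,130:450],None,fx=2.5,fy=2.5,interpolation=cv2.INTER_CUBIC))
E
```

```text
clock: 4.75
tcp_pos: [0.5202, -0.1616, 0.2799]
tool_rot: [3.141, -0.0, -3.141]
contact_force: [1.4, -0.4, 0.5]
opening: 1.003
gripper_force: 0.0
[ 0.52025288 -0.16122917  0.27984804] [ 3.14127939e+00 -5.60480631e-05 -3.14051691e+00] 4.8
spare_0 [(0.97, array([ 0.5191, -0.1694,  0.0318])), (0.74, array([ 0.5181, -0.212 ,  0.032 ])), (0.6, array([ 0.4879, -0.1448,  0.0292]))]
roller_0 []
```

View pics/w3c.png

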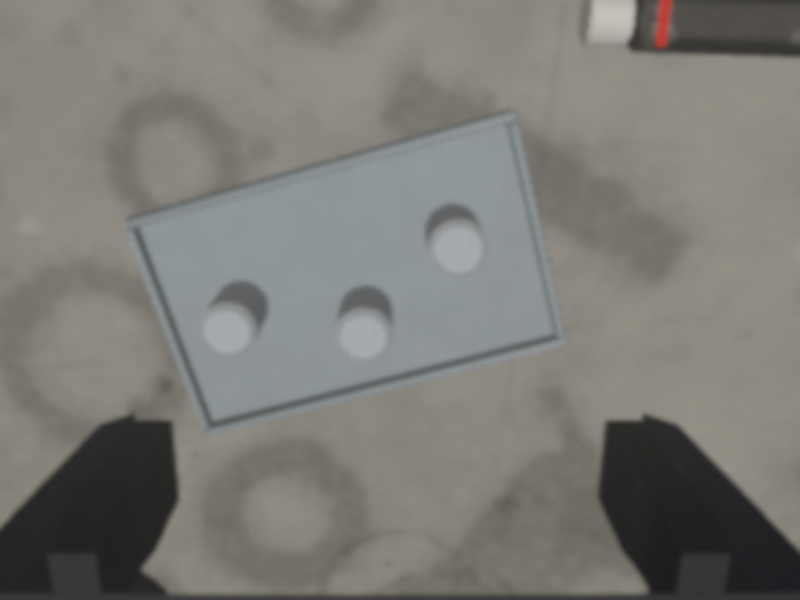

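The tray view shows the spare tops at crop (457,246), (364,331) and (229,327), all upright, with the rim clear of them.

Run:
```python
from h import *
import pickle
P1,_=pickle.load(open("pics/w1.pkl","rb")); P3,_=pickle.load(open("pics/w3.pkl","rb"))
c=lambda a:np.array(a,float)/2.5+[130,90]
u=c([(457,246),(364,331),(229,327)])
print(onz(P3,u,.031)); 
for a,b in zip([(103,230),(82,253),(47,252)],u): print(tri([P1,P3],[a,b]))
X=onz(P3,u,.031)[0]
plan(X[0],X[1],.200,np.pi)
```

```text
[[ 0.49481312 -0.14159105  0.031     ]
 [ 0.52169827 -0.16940369  0.031     ]
 [ 0.52047937 -0.21087945  0.031     ]]
[ 0.4957456  -0.14126124  0.02757476]
[ 0.52257317 -0.16937228  0.02989618]
[ 0.52192055 -0.21128633  0.02875528]
yaw 0.0011 deg 0.1 then t [0.0512 0.039  0.1596] j6 -2.09 clock 4.9
```

```bash
python3 -m crank '[{"gripper":-0.1,"tx":0.051,"ty":0.039,"tz":0.04,"yaw":0},{"gripper":-0.1,"tx":0,"ty":0,"tz":0.06,"yaw":0},{"gripper":-0.1,"tx":0,"ty":0,"tz":0.04,"yaw":0},{"gripper":-0.1,"tx":0,"ty":0,"tz":0.03,"yaw":0},{"gripper":-0.1,"tx":0,"ty":0,"tz":0.024,"yaw":0},{"gripper":-0.1,"tx":0,"ty":0,"tz":0,"yaw":0},{"gripper":-1,"tx":0,"ty":0,"tz":0,"yaw":0},{"gripper":-1,"tx":0,"ty":0,"tz":0,"yaw":0},{"gripper":-1,"tx":0,"ty":0,"tz":0,"yaw":0},{"gripper":-1,"tx":0,"ty":0,"tz":0,"yaw":0}]' 20
python3 -c "
from h import *
plan(.4948,-.1416,.183,np.pi)"
```

```text
clock: 5.9
tcp_pos: [0.4953, -0.1432, 0.1835]
tool_rot: [-3.141, 0.001, 3.141]
contact_force: [0.0, 0.8, 2.4]
opening: 0.192
gripper_force: 20.0
yaw -0.0001 deg -0.0 then t [0.0009 0.0031 0.0011] j6 -2.08 clock 5.9
```

```bash
python3 -m crank '[{"gripper":-1,"tx":0,"ty":0,"tz":-0.04,"yaw":0},{"gripper":-1,"tx":0,"ty":0,"tz":-0.07,"yaw":0},{"gripper":-1,"tx":0,"ty":0.06,"tz":0,"yaw":0},{"gripper":-1,"tx":-0.021,"ty":0.09,"tz":0,"yaw":0},{"gripper":-1,"tx":0,"ty":0.09,"tz":0,"yaw":0},{"gripper":-1,"tx":0,"ty":0.08,"tz":0,"yaw":0},{"gripper":-1,"tx":0,"ty":0.034,"tz":0,"yaw":0},{"gripper":-1,"tx":0,"ty":0,"tz":0,"yaw":0},{"gripper":-1,"tx":0,"ty":0,"tz":0,"yaw":0},{"gripper":-1,"tx":0,"ty":0,"tz":0,"yaw":0}]'
python3 look.py w4
python3 - <<'E'
from h import *
plan(.5059,.0337,.210,np.pi)
im=cv2.imread("pics/w4.png"); cv2.imwrite("pics/w4c.png",cv2.resize(im[130:370,130:450],None,fx=2.5,fy=2.5,interpolation=cv2.INTER_CUBIC))
E
```

```text
clock: 6.9
tcp_pos: [0.5055, 0.0331, 0.2379]
tool_rot: [-3.141, 0.0, 3.141]
contact_force: [0.9, -1.5, -0.0]
opening: 0.195
gripper_force: 20.0
[0.50555728 0.03295704 0.23783352] [-3.14133032e+00  2.70254350e-04  3.13999543e+00] 6.95
yaw -0.001 deg -0.1 then t [-0.0007  0.0015  0.0557] j6 -1.74 clock 6.95
```

View pics/w4c.png

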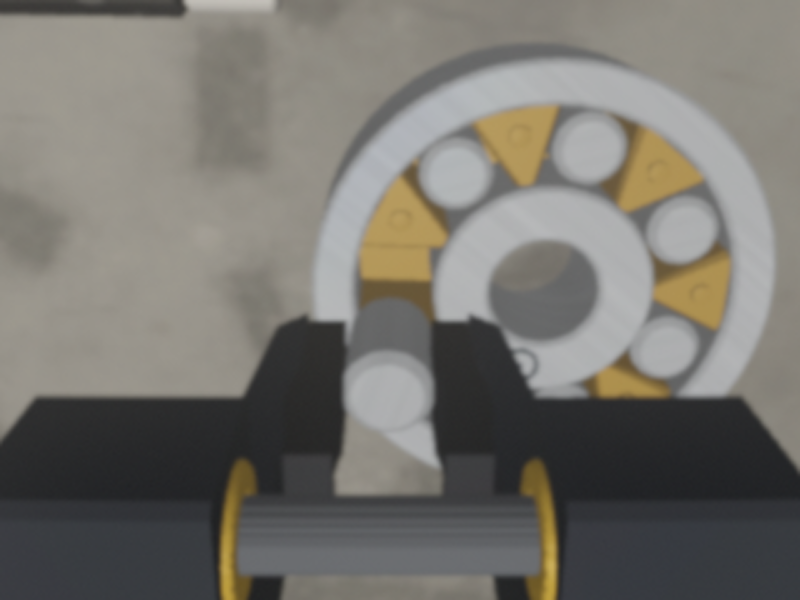

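w4c shows the roller upright in the fingers, its top disc at crop (389,388), just behind the empty pocket at crop (395,270). I'll check its in-hand position.

Run:
```python
from h import *
import pickle
P,_=pickle.load(open("pics/w4.pkl","rb"))
c=lambda a:np.array(a,float)/2.5+[130,130]
print("roller",onz(P,c([(389,388)]),.0857))
rol=onz(P,c([(456,172),(589,147),(682,230),(664,347)]),.032)
ce=np.array([.507,.0717]); a=np.radians(np.array([-143.1,165.5,114.1,62.7]))
print("roller resid",rol[:,:2]-ce-.038*np.c_[np.cos(a),np.sin(a)])
```

```text
roller [[0.50392793 0.0326858  0.0857    ]]
roller resid [[-0.00036752  0.00017316]
 [-0.00027902 -0.00014242]
 [-0.00023157 -0.00019547]
 [-0.00038091 -0.00016291]]
```

```bash
python3 -m crank '[{"gripper":-1,"tx":-0.004,"ty":0.002,"tz":0.02,"yaw":0},{"gripper":-1,"tx":0,"ty":0,"tz":0,"yaw":0},{"gripper":-1,"tx":0,"ty":0,"tz":0.02,"yaw":0},{"gripper":-1,"tx":0,"ty":0,"tz":0.01,"yaw":0},{"gripper":-1,"tx":0,"ty":0,"tz":0.01,"yaw":0},{"gripper":-1,"tx":0,"ty":0,"tz":0.007,"yaw":0},{"gripper":-1,"tx":0,"ty":0,"tz":0,"yaw":0}]'
```

```text
clock: 7.65
tcp_pos: [0.5071, 0.0351, 0.2036]
tool_rot: [3.141, -0.001, 3.141]
contact_force: [0.4, -0.9, -0.2]
opening: 0.196
gripper_force: 20.0
```

```bash
python3 -m crank '[{"gripper":-0.1,"tx":0,"ty":0,"tz":0,"yaw":0},{"gripper":-0.1,"tx":0,"ty":0,"tz":0,"yaw":0},{"gripper":-0.1,"tx":0,"ty":0,"tz":0,"yaw":0},{"gripper":-0.1,"tx":0,"ty":0,"tz":-0.06,"yaw":0},{"gripper":-0.1,"tx":0,"ty":0,"tz":-0.04,"yaw":0},{"gripper":-0.1,"tx":0,"ty":-0.09,"tz":0,"yaw":0},{"gripper":-0.1,"tx":0,"ty":-0.09,"tz":0,"yaw":0},{"gripper":-0.1,"tx":0,"ty":-0.09,"tz":0,"yaw":0},{"gripper":-0.1,"tx":-0.03,"ty":-0.09,"tz":0,"yaw":0},{"gripper":-0.1,"tx":0,"ty":-0.03,"tz":0,"yaw":0.09},{"gripper":-0.1,"tx":0,"ty":0,"tz":0,"yaw":0.09},{"gripper":-0.1,"tx":0,"ty":0,"tz":0,"yaw":0.09}]'
python3 -m crank '[{"gripper":-0.1,"tx":0,"ty":0,"tz":0,"yaw":0.09},{"gripper":-0.1,"tx":0,"ty":0,"tz":0,"yaw":0.09},{"gripper":-0.1,"tx":0,"ty":0,"tz":0,"yaw":0},{"gripper":-0.1,"tx":0,"ty":0,"tz":0,"yaw":0}]'
python3 look.py w5 spare_0 roller_0; python3 -c "
from h import *
print(rec('top','roller_0') if bot.get_image('top') is not None else 0)
plan(.5217,-.1694,.183,bot.sense()['tool_rot'][2])"
```

```text
clock: 8.85
tcp_pos: [0.5223, -0.161, 0.2544]
tool_rot: [3.142, 0.0, 2.71]
contact_force: [0.3, 0.4, -0.4]
opening: 0.45
gripper_force: 0.0
clock: 9.25
tcp_pos: [0.5224, -0.16, 0.2544]
tool_rot: [3.142, 0.0, 2.438]
contact_force: [0.2, -0.1, 0.1]
opening: 0.454
gripper_force: 0.0
[ 0.52234995 -0.15994309  0.25434959] [3.14158650e+00 2.30874518e-04 2.43804536e+00] 9.3
spare_0 [(0.79, array([0.5029, 0.0332, 0.0298])), (0.64, array([ 0.5167, -0.2063,  0.0179])), (0.56, array([ 0.5239, -0.1661,  0.0344]))]
roller_0 [(0.28, array([0.5155, 0.018 , 0.0284]))]
[(0.55, array([0.5205, 0.1018, 0.0294])), (0.55, array([0.4733, 0.0468, 0.03  ])), (0.53, array([0.4894, 0.1062, 0.032 ])), (0.38, array([0.5418, 0.0803, 0.0326])), (0.16, array([0.5107, 0.073 , 0.0313]))]
yaw -0.0 deg -0.0 then t [-0.0113 -0.0152  0.1425] j6 -1.38 clock 9.5
```

```bash
python3 -m crank '[{"gripper":-0.1,"tx":-0.011,"ty":-0.015,"tz":0,"yaw":0},{"gripper":-0.1,"tx":0,"ty":0,"tz":0.06,"yaw":0},{"gripper":-0.1,"tx":0,"ty":0,"tz":0.04,"yaw":0},{"gripper":-0.1,"tx":0,"ty":0,"tz":0.03,"yaw":0},{"gripper":-0.1,"tx":0,"ty":0,"tz":0.012,"yaw":0},{"gripper":-0.1,"tx":0,"ty":0,"tz":0,"yaw":0},{"gripper":-1,"tx":0,"ty":0,"tz":0,"yaw":0},{"gripper":-1,"tx":0,"ty":0,"tz":0,"yaw":0},{"gripper":-1,"tx":0,"ty":0,"tz":0,"yaw":0},{"gripper":-1,"tx":0,"ty":0,"tz":0,"yaw":0},{"gripper":-1,"tx":0,"ty":0,"tz":-0.04,"yaw":0},{"gripper":-1,"tx":0,"ty":0,"tz":-0.07,"yaw":0}]' 20
python3 -c "
from h import *
plan(.5360,.0472,.2385,bot.sense()['tool_rot'][2])"
```

```text
clock: 10.7
tcp_pos: [0.5204, -0.1686, 0.2366]
tool_rot: [-3.141, -0.006, 2.435]
contact_force: [0.7, -0.5, -0.8]
opening: 0.193
gripper_force: 20.0
yaw -0.0 deg -0.0 then t [ 0.2566  0.3484 -0.0039] j6 -1.39 clock 10.7
```

```bash
python3 -m crank '[{"gripper":-1,"tx":0.04,"ty":0.055,"tz":0,"yaw":0},{"gripper":-1,"tx":0.055,"ty":0.074,"tz":0,"yaw":0},{"gripper":-1,"tx":0.055,"ty":0.074,"tz":0,"yaw":0},{"gripper":-1,"tx":0.055,"ty":0.074,"tz":0,"yaw":0},{"gripper":-1,"tx":0.0516,"ty":0.0714,"tz":0,"yaw":0},{"gripper":-1,"tx":0,"ty":0,"tz":0,"yaw":0},{"gripper":-1,"tx":0,"ty":0,"tz":0,"yaw":0},{"gripper":-1,"tx":0,"ty":0,"tz":0,"yaw":0}]'
python3 look.py w6
python3 - <<'E'
from h import *
plan(.5360,.0472,.2035,bot.sense()['tool_rot'][2])
im=cv2.imread("pics/w6.png"); cv2.imwrite("pics/w6c.png",cv2.resize(im[130:370,130:450],None,fx=2.5,fy=2.5,interpolation=cv2.INTER_CUBIC))
E
```

```text
clock: 11.5
tcp_pos: [0.5373, 0.0457, 0.2383]
tool_rot: [-3.141, 0.0, 2.434]
contact_force: [-0.4, -0.4, -0.8]
opening: 0.191
gripper_force: 20.0
[0.53733449 0.04530777 0.23826252] [-3.14136057e+00  2.58971829e-04  2.43318955e+00] 11.55
yaw -0.0 deg -0.0 then t [0.0045 0.0011 0.0695] j6 -1.0 clock 11.55
```

View pics/w6c.png

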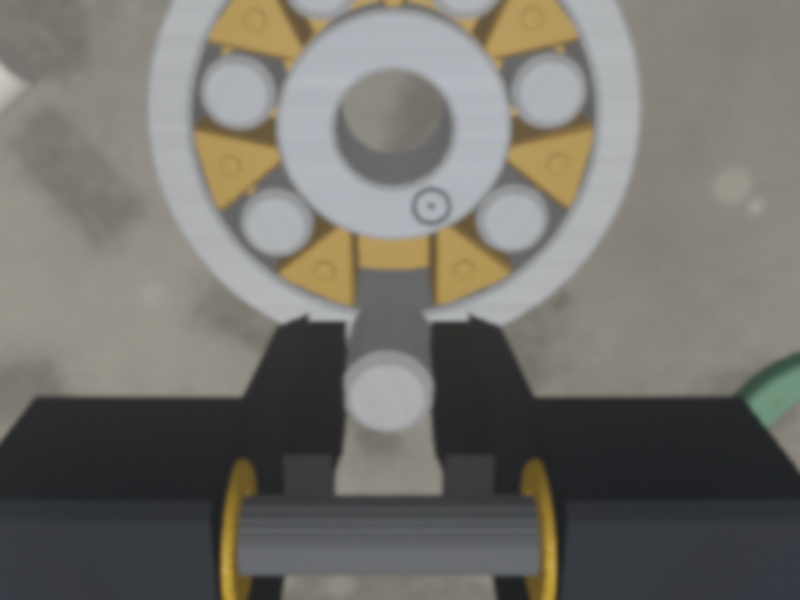

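w6c shows the first spare seated at crop (277,222), the held roller's top at (388,391) and the remaining empty pocket at (394,265).

Run:
```python
from h import *
import pickle
P,_=pickle.load(open("pics/w6.pkl","rb"))
c=lambda a:np.array(a,float)/2.5+[130,130]
r=onz(P,c([(388,391)]),.0857)[0]; print("roller",r)
X=onz(P,c([(238,92),(277,220),(548,92),(513,217)]),.032); print(X, "mark",onz(P,c([(431,206)]),.034))
print("pocket from ring sym", X[:,:2].mean(0))
d=np.array([.5360,.0472])-r[:2]; yw=bot.sense()["tool_rot"][2]
print("tx,ty",np.array([d[0]*np.cos(yw)+d[1]*np.sin(yw), d[0]*np.sin(yw)-d[1]*np.cos(yw)])/.5)
```

```text
roller [0.53676485 0.04511049 0.0857    ]
[[0.47705089 0.04926137 0.032     ]
 [0.50660088 0.03443342 0.032     ]
 [0.5247026  0.10519836 0.032     ]
 [0.54413874 0.07972167 0.032     ]] mark [[0.52809211 0.0663393  0.034     ]]
pocket from ring sym [0.51312328 0.0671537 ]
tx,ty [0.00388062 0.0021783 ]
```

```bash
python3 -m crank '[{"gripper":-1,"tx":0.004,"ty":0.002,"tz":0.02,"yaw":0},{"gripper":-1,"tx":0,"ty":0,"tz":0,"yaw":0},{"gripper":-1,"tx":0,"ty":0,"tz":0.02,"yaw":0},{"gripper":-1,"tx":0,"ty":0,"tz":0.01,"yaw":0},{"gripper":-1,"tx":0,"ty":0,"tz":0.01,"yaw":0},{"gripper":-1,"tx":0,"ty":0,"tz":0.007,"yaw":0},{"gripper":-1,"tx":0,"ty":0,"tz":0,"yaw":0}]'
```

```text
clock: 12.25
tcp_pos: [0.5361, 0.0486, 0.204]
tool_rot: [-3.141, -0.001, 2.435]
contact_force: [-0.2, -0.3, 0.1]
opening: 0.195
gripper_force: 20.0
```

```bash
python3 -m crank '[{"gripper":0,"tx":0,"ty":0,"tz":0,"yaw":0},{"gripper":0,"tx":0,"ty":0,"tz":0,"yaw":0},{"gripper":0,"tx":0,"ty":0,"tz":0,"yaw":0},{"gripper":0,"tx":0,"ty":0,"tz":-0.08,"yaw":0},{"gripper":1,"tx":0,"ty":0,"tz":-0.09,"yaw":-0.09},{"gripper":1,"tx":0,"ty":0,"tz":-0.09,"yaw":-0.09},{"gripper":1,"tx":0,"ty":0,"tz":-0.09,"yaw":-0.09},{"gripper":1,"tx":0,"ty":0,"tz":0,"yaw":-0.09},{"gripper":1,"tx":0,"ty":0,"tz":0,"yaw":-0.09},{"gripper":1,"tx":0.04,"ty":0.08,"tz":0,"yaw":0},{"gripper":1,"tx":0.03,"ty":0.08,"tz":0,"yaw":0},{"gripper":1,"tx":0,"ty":0,"tz":0,"yaw":0}]'
python3 look.py w7 roller_0 spare_0 gauge
python3 -m crank '[{"gripper":1,"tx":0,"ty":0.09,"tz":0,"yaw":0},{"gripper":1,"tx":0,"ty":0.09,"tz":0,"yaw":0},{"gripper":1,"tx":0,"ty":0.1,"tz":0,"yaw":0},{"gripper":1,"tx":0,"ty":0,"tz":0,"yaw":0},{"gripper":1,"tx":0,"ty":0,"tz":0,"yaw":0}]'
python3 look.py w8 gauge
python3 - <<'E'
import cv2,numpy as np
a=cv2.imread("pics/w7.png"); b=cv2.imread("pics/w8.png")
z=lambda i,x,y:cv2.resize(i[y:y+200,x:x+200],(400,400),interpolation=cv2.INTER_CUBIC)
cv2.imwrite("pics/m.png",np.hstack([cv2.resize(a,(560,420))[:, :400][:400],z(b,180,110)]))
E
```

```text
clock: 13.45
tcp_pos: [0.4996, 0.1319, 0.3799]
tool_rot: [3.14, -0.0, -3.138]
contact_force: [0.1, -0.9, -0.5]
opening: 1.0
gripper_force: 0.0
[0.50052574 0.13034736 0.38004335] [ 3.14149682e+00  5.43152298e-04 -3.13805495e+00] 13.5
roller_0 [(0.82, array([0.522 , 0.1056, 0.0319])), (0.72, array([0.4898, 0.1077, 0.0341])), (0.66, array([0.5375, 0.0774, 0.0305])), (0.64, array([0.4683, 0.0818, 0.0316])), (0.64, array([0.4782, 0.0559, 0.0339]))]
spare_0 [(0.75, array([0.5038, 0.0371, 0.0334])), (0.59, array([0.5351, 0.0495, 0.0341])), (0.42, array([ 0.5193, -0.2046,  0.0101]))]
gauge [(0.94, array([0.4966, 0.2734, 0.102 ])), (0.26, array([0.4984, 0.0727, 0.0353]))]
clock: 14.15
tcp_pos: [0.5019, 0.2686, 0.3793]
tool_rot: [-3.141, -0.0, -3.141]
contact_force: [-0.2, 0.5, -0.3]
opening: 0.998
gripper_force: 0.0
[0.50194055 0.26771616 0.37935476] [-3.14076373e+00 -4.29522364e-04  3.14093510e+00] 14.2
gauge [(0.82, array([0.4991, 0.2784, 0.1063])), (0.29, array([0.4798, 0.0555, 0.034 ])), (0.19, array([0.5417, 0.0807, 0.0303]))]
```

View pics/m.png

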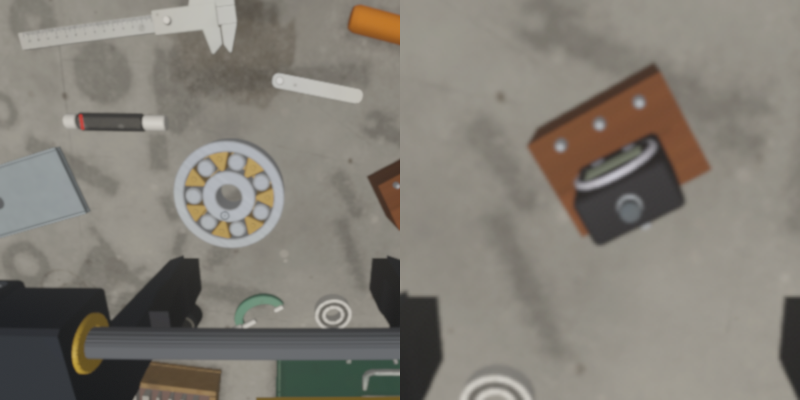

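The left part shows all seven pockets filled, with one spare still in the tray and the other tools undisturbed. On the right, the gauge's cap is at panel (229,208) and its housing's back edge runs from (197,245) to (285,205), so it stands turned about 25°.

Run:
```python
from h import *
import pickle
P1,_=pickle.load(open("pics/w1.pkl","rb")); P7,i7=pickle.load(open("pics/w7.pkl","rb"));P8,i8=pickle.load(open("pics/w8.pkl","rb"))
c=lambda a:np.array(a,float)/2+[180,110]
e=onz(P8,c([(197,245),(285,205)]),.106); d=e[1]-e[0]; print("back edge",e,np.linalg.norm(d),"deg",np.degrees(np.arctan2(d[1],d[0])))
f=onz(P8,c([(175,193),(258,137)]),.106); print("front",f)
cap=c([(229,208)])[0]; print("cap",onz(P8,[cap],.116)); print("tri",tri([P1,P8],[(529,271),cap]))
b=onz(P8,c([(129,146),(256,65),(311,168)]),.048); print("block corners",b, np.degrees(np.arctan2(*(b[1]-b[0])[1::-1])),np.linalg.norm(b[1]-b[0]),np.linalg.norm(b[2]-b[1]))
pins=onz(P8,c([(160,146),(199,125),(239,102)]),.057); d=pins[2]-pins[0]; print("pins",pins,np.degrees(np.arctan2(d[1],d[0])))
```

```text
back edge [[0.52139001 0.26215127 0.106     ]
 [0.50320297 0.29926022 0.106     ]] 0.04132605714518451 deg 116.1094061462932
front [[0.49805263 0.25303931 0.106     ]
 [0.4741399  0.28714143 0.106     ]]
cap [[0.50127978 0.27538811 0.116     ]]
tri [0.50224996 0.2756014  0.11191714]
block corners [[0.49120281 0.22694719 0.048     ]
 [0.45108086 0.28971452 0.048     ]
 [0.50234834 0.31889391 0.048     ]] 122.58740643968525 0.07449502971132495 0.058989758119366235
pins [[0.48912416 0.24324377 0.057     ]
 [0.47873019 0.26228022 0.057     ]
 [0.4675792  0.28139023 0.057     ]] 119.45756628275647
```

```bash
python3 -m crank '[{"gripper":1,"tx":0,"ty":0,"tz":0,"yaw":-0.08},{"gripper":1,"tx":0,"ty":0,"tz":0,"yaw":-0.08},{"gripper":1,"tx":0,"ty":0,"tz":0,"yaw":-0.08},{"gripper":1,"tx":0,"ty":0,"tz":0,"yaw":-0.08},{"gripper":1,"tx":0,"ty":0,"tz":0.08,"yaw":0},{"gripper":1,"tx":0,"ty":0,"tz":0.04,"yaw":0},{"gripper":1,"tx":0,"ty":0,"tz":0,"yaw":0},{"gripper":1,"tx":0,"ty":0,"tz":0,"yaw":0}]'
python3 look.py w9 gauge
python3 - <<'E'
from h import *
plan(.5015,.2754,.228,np.pi+.506)
cv2.imwrite("pics/w9c.png",cv2.imread("pics/w9.png")[60:400,100:460])
E
```

```text
clock: 15.05
tcp_pos: [0.502, 0.2674, 0.3201]
tool_rot: [-3.142, -0.0, -2.641]
contact_force: [-0.0, -0.4, -0.0]
opening: 1.002
gripper_force: 0.0
[0.50230694 0.26772586 0.32102692] [-3.14112108e+00  1.59346050e-03 -2.64077353e+00] 15.1
gauge [(0.58, array([0.5024, 0.2785, 0.1074])), (0.34, array([0.5047, 0.0349, 0.0291]))]
yaw -0.003 deg -0.3 then t [-0.0056  0.0137  0.1869] j6 -1.79 clock 15.15
```

View pics/w9c.png

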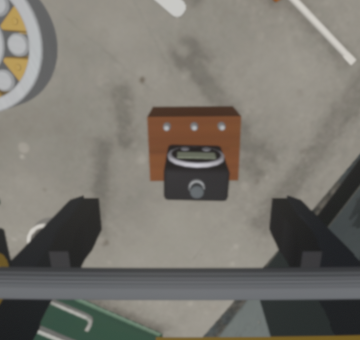

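w9c shows the gauge squared up to the gripper with its cap at crop (196,188); the block edges run level in the image.

Run:
```python
from h import *
import pickle
P8,_=pickle.load(open("pics/w8.pkl","rb"));P9,_=pickle.load(open("pics/w9.pkl","rb"))
p=onz(P9,[(296,248)],.116)[0]; print(p, tri([P8,P9],[(294.5,214),(296,248)]))
print(onz(P9,[(264,259),(329,259.5)],.106))
plan(p[0],p[1],.228,np.pi+.501)
```

```text
[0.50079732 0.27428369 0.116     ] [0.50288076 0.27557222 0.11083412]
[[0.5221663  0.26178029 0.106     ]
 [0.50126731 0.3006544  0.106     ]]
yaw 0.0002 deg 0.0 then t [-0.0032  0.0125  0.1869] j6 -1.79 clock 15.15
```

```bash
python3 -m crank '[{"gripper":1,"tx":-0.004,"ty":0.013,"tz":0.04,"yaw":0},{"gripper":1,"tx":0,"ty":0,"tz":0.06,"yaw":0},{"gripper":1,"tx":0,"ty":0,"tz":0.05,"yaw":0},{"gripper":1,"tx":0,"ty":0,"tz":0.036,"yaw":0},{"gripper":1,"tx":0,"ty":0,"tz":0,"yaw":0},{"gripper":-1,"tx":0,"ty":0,"tz":0,"yaw":0},{"gripper":-1,"tx":0,"ty":0,"tz":0,"yaw":0},{"gripper":-1,"tx":0,"ty":0,"tz":0,"yaw":0},{"gripper":-1,"tx":0,"ty":0,"tz":0,"yaw":0},{"gripper":-1,"tx":0,"ty":0,"tz":0,"yaw":0}]' 30
```

```text
clock: 16.15
tcp_pos: [0.5002, 0.2754, 0.2273]
tool_rot: [-3.141, 0.001, -2.639]
contact_force: [0.2, -0.3, 0.5]
opening: 0.569
gripper_force: 0.0
```

Still closing. The next rows continue the grip.

```bash
python3 -m crank '[{"gripper":-1,"tx":0,"ty":0,"tz":0,"yaw":0},{"gripper":-1,"tx":0,"ty":0,"tz":0,"yaw":0},{"gripper":-1,"tx":0,"ty":0,"tz":0,"yaw":0}]' 30
python3 -m crank '[{"gripper":-1,"tx":0,"ty":0,"tz":-0.02,"yaw":0},{"gripper":-1,"tx":0,"ty":0,"tz":-0.04,"yaw":0},{"gripper":-1,"tx":0,"ty":0,"tz":-0.05,"yaw":0},{"gripper":-1,"tx":0,"ty":0,"tz":-0.05,"yaw":0},{"gripper":-1,"tx":0,"ty":0,"tz":0,"yaw":0.08},{"gripper":-1,"tx":0,"ty":0,"tz":0,"yaw":0.08},{"gripper":-1,"tx":0,"ty":0,"tz":0,"yaw":0.08},{"gripper":-1,"tx":0,"ty":0,"tz":0,"yaw":0.08},{"gripper":-1,"tx":0,"ty":0,"tz":0,"yaw":0},{"gripper":-1,"tx":0,"ty":0,"tz":0,"yaw":0}]'
python3 -c "
from h import *
plan(.5279,.0666,.290,np.pi)"
```

```text
clock: 16.45
tcp_pos: [0.5002, 0.2753, 0.2271]
tool_rot: [-3.141, 0.0, -2.639]
contact_force: [-1.4, -1.2, 3.9]
opening: 0.496
gripper_force: 29.8
clock: 17.45
tcp_pos: [0.4999, 0.2752, 0.3067]
tool_rot: [-3.142, -0.0, -3.138]
contact_force: [0.2, -0.1, -1.3]
opening: 0.496
gripper_force: 29.9
yaw 0.002 deg 0.2 then t [-0.056  -0.4172  0.0335] j6 -1.28 clock 17.45
```

```bash
python3 -m crank '[{"gripper":-1,"tx":0,"ty":-0.05,"tz":0,"yaw":0},{"gripper":-1,"tx":-0.014,"ty":-0.085,"tz":0,"yaw":0},{"gripper":-1,"tx":-0.014,"ty":-0.085,"tz":0,"yaw":0},{"gripper":-1,"tx":-0.014,"ty":-0.085,"tz":0,"yaw":0},{"gripper":-1,"tx":-0.014,"ty":-0.07,"tz":0,"yaw":0},{"gripper":-1,"tx":0,"ty":-0.042,"tz":0,"yaw":0},{"gripper":-1,"tx":0,"ty":0,"tz":0,"yaw":0},{"gripper":-1,"tx":0,"ty":0,"tz":0,"yaw":0},{"gripper":-1,"tx":0,"ty":0,"tz":0,"yaw":0}]'
python3 look.py w10 gauge_tip gauge mark
python3 - <<'E'
from h import *
plan(.5279,.0666,.260,np.pi)
P=cam("wrist"); s=bot.sense(); T=s["tcp_pos"]; print("pred: cap, tip, mark",proj(P,[T-[0,0,.112],T-[0,0,.222],[.5279,.0666,.034]]))
im=cv2.imread("pics/w10.png"); cv2.imwrite("pics/w10c.png",cv2.resize(im[130:370,130:450],None,fx=2.5,fy=2.5,interpolation=cv2.INTER_CUBIC))
E
```

```text
clock: 18.35
tcp_pos: [0.5279, 0.0676, 0.3067]
tool_rot: [3.141, -0.0, -3.14]
contact_force: [-0.6, -0.2, -2.0]
opening: 0.5
gripper_force: 29.9
[0.5278326  0.06778756 0.30668199] [ 3.14133022e+00 -1.65877360e-04 -3.13967294e+00] 18.4
gauge_tip [(0.5, array([0.5289, 0.0662, 0.1936]))]
gauge [(0.62, array([0.5197, 0.0697, 0.1798]))]
mark [(0.95, array([0.5038, 0.0705, 0.0355]))]
yaw 0.0011 deg 0.1 then t [-0.     -0.0021  0.0934] j6 -1.67 clock 18.55
pred: cap, tip, mark [[286.72064679 348.09396857]
 [285.91667402 233.68985503]
 [284.47601193 211.075427  ]]
```

View pics/w10c.png

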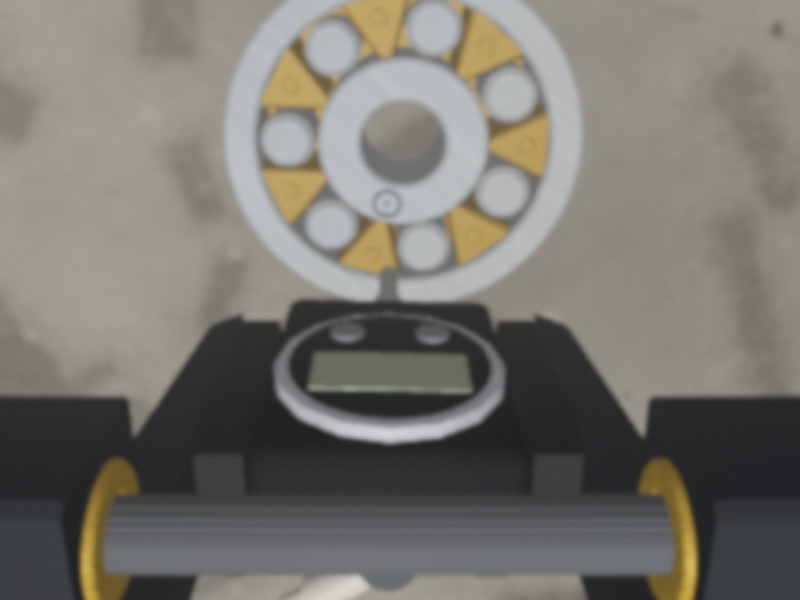

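w10c shows all seven pockets filled, the gauge's tip at crop (388,268) above and behind the mark at (387,203), and the display facing the front. I'll descend close to the mark and compare again.

```bash
python3 -m crank '[{"gripper":-1,"tx":0.004,"ty":-0.002,"tz":0.03,"yaw":0},{"gripper":-1,"tx":0,"ty":0,"tz":0.03,"yaw":0},{"gripper":-1,"tx":0,"ty":0,"tz":0.022,"yaw":0},{"gripper":-1,"tx":0,"ty":0,"tz":0,"yaw":0},{"gripper":-1,"tx":0,"ty":0,"tz":0,"yaw":0},{"gripper":-1,"tx":0,"ty":0,"tz":0,"yaw":0}]'
python3 look.py w11
python3 - <<'E'
from h import *
P=cam("wrist"); s=bot.sense(); T=s["tcp_pos"]; print("pred: tip, mark",proj(P,[T-[0,0,.222],[.5279,.0666,.034]]),T)
im=cv2.imread("pics/w11.png"); cv2.imwrite("pics/w11c.png",cv2.resize(im[170:290,205:365],None,fx=5,fy=5,interpolation=cv2.INTER_CUBIC))
E
```

```text
clock: 19.15
tcp_pos: [0.5264, 0.0658, 0.2665]
tool_rot: [-3.141, 0.001, -3.142]
contact_force: [-0.3, 0.5, -0.7]
opening: 0.496
gripper_force: 29.9
[0.52642574 0.06581234 0.26651682] [-3.14145848e+00  1.40030430e-03 -3.14158301e+00] 19.2
pred: tip, mark [[286.06190134 233.22349287]
 [287.11006804 229.65818766]] [0.52642574 0.06581234 0.26651682]
```

View pics/w11c.png

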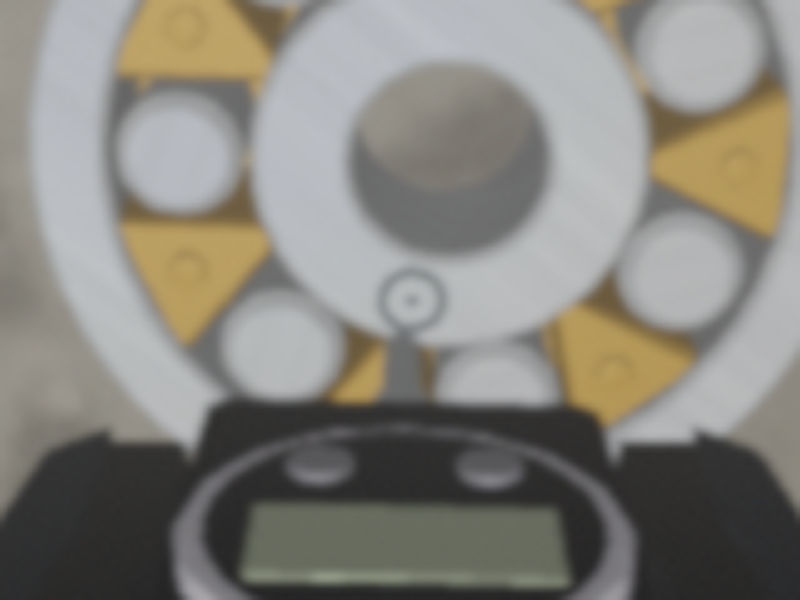

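w11c shows the mark at crop (412,300), and the tip's front edge at (403,330), still about 10 mm above the ring. I'll work out where the mark will appear at contact.

Run:
```python
from h import *
P=cam("wrist")
for dz in(.0095,.0105,.0115):
    Q=dict(P); Q["e"]=P["e"]-[0,0,dz]; print(dz,proj(Q,[.5279,.0666,.034]))
Q["e"]=P["e"]-[0,0,.0105]
for row in (236,237,238.5): print(row,onz(Q,[(285.6,row)],.034))
```

```text
0.0095 [[287.19206417 234.65793648]]
0.0105 [[287.2010867  235.20819019]]
0.0115 [[287.21018747 235.76323606]]
236 [[0.52848979 0.0655001  0.034     ]]
237 [[0.52923357 0.06550181 0.034     ]]
238.5 [[0.53035228 0.06550438 0.034     ]]
```

```bash
python3 -m crank '[{"gripper":-1,"tx":0.003,"ty":0.002,"tz":0.01,"yaw":0},{"gripper":-1,"tx":0,"ty":0,"tz":0.008,"yaw":0},{"gripper":-1,"tx":0,"ty":0,"tz":0,"yaw":0},{"gripper":-1,"tx":0,"ty":0,"tz":0,"yaw":0},{"gripper":-1,"tx":0,"ty":0,"tz":0,"yaw":0}]'; python3 -c "
from h import *
for i in range(3): bot.get_image('wrist'); print(bot.sense()['contact_force'])"
python3 -m crank '[{"gripper":-1,"tx":0,"ty":0,"tz":0.004,"yaw":0},{"gripper":-1,"tx":0,"ty":0,"tz":0.003,"yaw":0},{"gripper":-1,"tx":0,"ty":0,"tz":0,"yaw":0},{"gripper":-1,"tx":0,"ty":0,"tz":0,"yaw":0},{"gripper":-1,"tx":0,"ty":0,"tz":0,"yaw":0}]'; python3 -c "
from h import *
for i in range(3): bot.get_image('wrist'); print(bot.sense()['contact_force'])"
```

```text
clock: 19.7
tcp_pos: [0.5246, 0.0667, 0.2568]
tool_rot: [-3.142, 0.0, 3.141]
contact_force: [0.4, 0.8, -0.9]
opening: 0.498
gripper_force: 29.9
[ 0.10483215 -0.06952397 -2.28301411]
[-0.05786531  0.19113468 -1.11089256]
[ 0.53978248  0.19789808 -2.0068109 ]
clock: 20.35
tcp_pos: [0.5247, 0.0667, 0.2535]
tool_rot: [-3.142, 0.001, 3.141]
contact_force: [0.7, -0.4, -0.0]
opening: 0.503
gripper_force: 29.9
[ 0.72641492 -0.3439047   0.94854301]
[0.52147386 0.11598493 0.97689894]
[0.04593157 0.21228107 1.36039402]
```

Contact adds about 2.7 N over the hanging weight, which means about 2 mm pressed. I'll go slightly deeper and check.

```bash
python3 -m crank '[{"gripper":-1,"tx":0,"ty":0,"tz":0.0016,"yaw":0},{"gripper":-1,"tx":0,"ty":0,"tz":0,"yaw":0},{"gripper":-1,"tx":0,"ty":0,"tz":0,"yaw":0},{"gripper":-1,"tx":0,"ty":0,"tz":0,"yaw":0}]'; python3 look.py w12; python3 -c "
from h import *
a=[]
for i in range(8): bot.get_image('wrist'); a.append(bot.sense()['contact_force'])
print(np.mean(a,0),bot.sense()['tcp_pos'])
P=cam('wrist'); print(proj(P,[.5279,.0666,.034]))
im=cv2.imread('pics/w12.png'); cv2.imwrite('pics/w12c.png',cv2.resize(im[190:270,230:340],None,fx=7,fy=7,interpolation=cv2.INTER_CUBIC))"
```

```text
clock: 20.9
tcp_pos: [0.5246, 0.0667, 0.2525]
tool_rot: [-3.142, 0.0, 3.141]
contact_force: [1.2, 1.2, 1.2]
opening: 0.5
gripper_force: 29.9
[0.52460438 0.06673371 0.25248833] [3.14158549e+00 3.17325898e-04 3.14136812e+00] 20.95
[ 1.21853195 -0.39097667  1.11000058] [0.52455615 0.06673193 0.25245587]
[[285.786698   240.09977437]]
```

View pics/w12c.png

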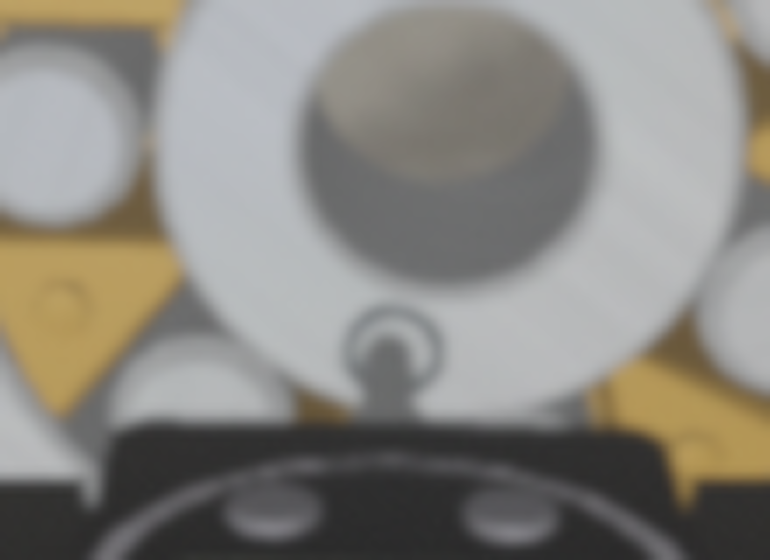

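w12c shows the tip at crop (390,345) inside the etched circle centred at (395,352). The net force of about 3 N puts the plunger about 3 mm in, so I'm handing in.

```bash
python3 -c "
from cell import bot
print(bot.job_done())"
```

```text
the job is handed in; nothing more can be done
None
```

I handed the job in at about 21 s. Both empty pockets hold a spare roller, the third spare is in the tray, and the gripper holds the gauge upright, display to the front, tip inside the etched circle, plunger about 3 mm in by the force reading (about 3 N); the hand-in returned no verdict.

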